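# Set the throttle lever under the guard flap

## Robot

A 6-joint arm with a two-finger parallel gripper is mounted at the origin on the work surface. World frame = base frame: x ahead of the robot, y to its left, z up, the work surface at z = 0. Lengths are in mm, angles in rad, forces in N, time in s.
With the tool pointing down it reaches from about 350 to 975 mm from the base axis. Payload 7.1 kg.
Tool frame: the origin (TCP) lies at the very end of the fingers, on their centre line; the grasp point (between the pads) lies 19 mm behind it; z points along the fingers, y is the line along which they close (so a half turn about z gives the same grasp; the last joint's range is limited). The gripper opens to 88 mm and grips with 3 to 60 N. Pads are 20 mm wide; open, the fingers measure 115 mm over their backs; the gripper's body (75 mm by 178 mm) begins 61 mm behind the grasp point.
Start: joints at [-1.236, 0.423, 1.63, -0, 1.089, -0.019], TCP at [216.557, -586.266, 222.675] pointing down, gripper open.
Joint ranges: [-3, 3], [-0.9, 2.11], [0.09, 2.58], [-1.31, 4.45], [0.11, 2.69], [-2.54, 2.54]. Speed limits (rad/s): [2.39, 2.39, 3.01, 3.14, 3.14, 3.14].

## Interface

Orientations are given as a rotation vector (axis times angle).
In Python, from workcell import ctrl, optics gives the robot as it stands.
- The arm moves only by the shell command python3 -m jog 'ROWS'. ROWS is JSON, a list of rows, each a list of 7 numbers: the shift along the tool's x, y, z in units of 40 mm (1.0 is 40 mm), then the turn, a rotation vector about the tool's x, y, z in units of 6 degrees (1.0 is 6 degrees), then the opening, from 0 (shut) to 1 (fully open). A call has 1 to 20 rows; each row shifts and turns the commanded pose from where the row before left it, along the tool's axes as they then stand; what a row does not reach is not made up. A row lasts 1/10 s, in which the tool goes at most 50 mm and 8.59 degrees, less where a joint would pass 70% of its speed; a pose out of reach is approached as far as the arm can. A call is refused whole if a number of a shift passes 1 or a number of a turn 1, either way. A call with a gripper value outside its range is refused whole. The fingers move at their own pace and stop on an object; the grip force is fixed at half the most. Time passes only in rows, so rows that do not move let the fingers close. It gives the time, the measured TCP pose, the force, the opening and the grip force at its end, in the units of the state.
- ctrl.get_obs(): the state, without advancing time (a new reading comes with each control period).
- optics.get_image(name): name is "scene" or "top" or "wrist"; returns the picture (400x640x3 uint8, red, green, blue); there is no depth.
- optics.camera_model(name): a dict with "fov_y" (degrees; the focal length in pixels is half the picture's height over the tangent of half this angle, whatever the lens; pixels are square), "cx", "cy" (the principal point, pixels), "view" (4x4, takes a point from world to camera coordinates); the wrist camera has in their place "hand_eye" (4x4, takes a point from camera to tool coordinates, whose origin is the TCP and whose axes are the flange's). Camera axes: x right, y up, looking along -z (the intrinsics and any distortion apply to the point x, -y, -z); pixel columns grow to the right and rows downward; lengths in mm; the calibration is good to about 2 mm. A picture is of the moment at which its call begins: read the wrist's pose just before it. camera_model takes no time and is no camera call.
- ctrl.close_job(): hands the job in; it is judged then, once.
Trained networks look in the newest picture that a camera, given by its name, has taken for a name from the list of things; names that differ only in an ending like _2 or _b are one class to them, and where a whole thing is asked for, a point or a joint stands for the part that bears it (a point fixed in the world has none). Each returns a list of dicts, best first, with "conf" (0 to 1); they miss things now and then, are a little off and sometimes report something else, mostly with a low value. They report only what shows in the picture. A call takes as long as a camera call.
- optics.masks_of(target, camera): "pixels" (400x640 bool, what is visible of it) and "extent" ([centre column, centre row, width, height] in pixels, round what is visible of it).
The state is a dict: "t": time; "qpos": joint angles; "qvel": joint speeds; "joint_torque": joint torques, N m; "ee_pos": TCP position; "orientation": TCP orientation; "ft_force": force on the tool from outside, world axes, zero at the start; "moment": the same for the moment, N m; "width": finger opening in mm; "grasp_force": force on a finger pad.
Only numpy, scipy, OpenCV 4.12 (cv2) and the standard library are available. Lean on these libraries where they do the work, as an engineer would, in place of code of your own. Each camera call takes 0.05 s, during which the arm holds its last target. There are 200 camera calls.

## Task

Set the trolling-motor controller for its test run: swing the barred blue guard flap of the grey control box over until it rests open, push the red throttle lever round until its pointer is in line with the yellow tab on the dial, then swing the flap fully shut again. Leave the yellow tab where it is set, and leave the fishing gear on the table undisturbed.

Things in the scene. Friction and masses are not known exactly. Their poses are not given: they have to be found in the camera images.
- console: Grey control box fixed to the table, 160 mm deep (its x), 200 mm wide (its y). Origin: centre of its underside; +x points from the hinge edge (front) to the rear wall, within about 0.35 rad of world +y; +z up. Flat deck with black dial at z = 45 mm; rear wall at x = 72 to 80 mm, top at z = 144 mm; front lip to z = 56 mm; the sides are open above the deck.
- flap_hinge (a point): Hinge line of the flap (middle of its length), at console (-80, 0, 60) mm; the line runs along the console's y.
- flap_bar (a point): Middle of the white bar on the flap's free edge: 12 mm round, 180 mm long, along console y, 195 mm from the hinge line. Shut, it lies at console (89, 0, 157) mm, just behind the rear wall: shut fingers behind it can push it forward and up. The flap is an open blue frame with three steel bars along it, 5 mm thick, 180 mm wide, 160 g.
- flap (a joint): Angle of the flap, rad: 0 shut (sloping 30 degrees up from hinge to bar, towards console +x); grows as it swings up and over towards console -x; upright at 1.05, rests on its stop at 1.66. Damped: left 0.3 rad or more past upright it sinks slowly by its own weight, open or shut, within about 4 s. Pushing the bar takes 1 to 3 N.
- lever_pivot (a point): Upright axis of the throttle lever and of the yellow tab, at deck level: console (-35, 0, 45) mm.
- lever_knob (a point): Top centre of the lever's red upright knob: 16 mm across, 55 mm from the lever's axis, top 43 mm above the deck (88 mm above the table), free height 26 mm. The arm below is 12 mm wide, its top 17 mm above the deck; a white pointer nose reaches 70 mm from the axis. The point's x axis points from axis to knob. Reached only with the flap open.
- lever (a joint): Angle of the throttle lever about the upright axis, rad, 0 = pointing to the console's +x (rear wall), positive anticlockwise seen from above (towards the console's +y); range -1 to 1. It starts between -1.0 and -0.5 and stays where it is left; pushing the knob takes about 1 to 2 N.
- tab_mark (a point): Top centre of the yellow tab on the dial, 88 mm from the lever's axis, 24 mm long, 7 mm wide, 5 mm above the deck; its x axis points outward from the lever's axis. Shows the commanded angle.
- tab (a joint): Angle of the yellow tab about the same axis, same zero and sign as the lever: the angle to set the lever to; between -0.05 and 0.85. Stiff; must not be moved.
- tackle_box: Orange tackle box, fixed bystander, 160 x 280 x 167 mm, origin under its centre.
- rod_rack: Steel rod rack with slots, fixed bystander, 300 x 100 x 135 mm (its x, y, z), origin under its centre.
- reel: Silver reel, loose bystander, about 70 x 80 x 75 mm, origin under its centre.
- pirk: Wooden pirk (lure) lying flat, loose bystander, 115 x 24 x 16 mm, origin under its centre.
- float_red: Red and white float standing on its flat foot, loose bystander, 50 mm across, 72 mm tall, origin under its centre.
- float_green: Green and white float, as the red one.
- bait_tin: Steel bait tin, loose bystander, 84 mm across, 50 mm tall, origin under its centre.

How it is judged (in metres and radians):
On the way, in this order (a step that is already met when the one before it is completed fails the run):
1. the flap is swung open onto its stop (value of joint flap above 1.55 rad), for 0.2 s.
2. with the flap open, the lever stands at rest in line with the yellow tab (value of joint flap above 1.3 rad and angle between the x axis of lever_knob and the x axis of tab_mark, either way round below 0.09 rad and not (contact force between lever and the fingers above 0.2 N)), for 0.3 s.
At the end, for the whole second after the job is handed in: The flap is shut (within 0.05 rad) and at rest, and the throttle lever is at rest within 0.09 rad (5 degrees) of the yellow tab's angle (value of joint flap below 0.05 rad and velocity of joint flap between -0.05 and 0.05 rad/s and angle between the x axis of lever_knob and the x axis of tab_mark, either way round below 0.09 rad and velocity of joint lever between -0.05 and 0.05 rad/s); the robot touches nothing.
It fails at once if the yellow tab is moved (over 5 mm) (distance of tab_mark from where it was at the start of the episode above 0.005 m).
It fails at once if a piece of the loose fishing gear is moved over 25 mm (distance of any of reel, pirk, float_red, float_green, bait_tin from where it was at the start of the episode above 0.025 m).
It also fails if it takes over 72 s, if anything falls off the work surface, if the arm or the gripper's body presses on something with over 40 N, if the wrist force passes 120 N, or if a joint passes its speed limit or range.

## Working session

There is one attempt and no reset: what is moved stays moved. The work goes in short steps, Python scripts to look and compute and a shell command to move; the robot and the scene stay as the last step left them, time stands still between calls to the robot, and variables do not carry over. Pictures are saved under pics/ and viewed, at most 12 in all, crops included, and the job is handed in when it is done.

```bash
mkdir -p pics
cat > h.py <<'E'
from workcell import ctrl, optics
import numpy as np, cv2
from scipy.spatial.transform import Rotation as R
def save(n,f):
    im=optics.get_image(n); cv2.imwrite('pics/'+f,im[:,:,::-1].copy()); return im
def K(m):
    f=200/np.tan(np.radians(m['fov_y'])/2); return f,m['cx'],m['cy']
def ray(m,u,v):
    f,cx,cy=K(m); V=np.array(m['view']); d=np.array([(u-cx)/f,-(v-cy)/f,-1.])
    Rm=V[:3,:3]; return -Rm.T@V[:3,3], Rm.T@d
def onz(m,u,v,z):
    o,d=ray(m,u,v); return o+d*(z-o[2])/d[2]
def proj(m,P):
    f,cx,cy=K(m); V=np.array(m['view']); c=np.atleast_2d(P)@V[:3,:3].T+V[:3,3]
    return np.c_[cx+f*c[:,0]/-c[:,2], cy-f*c[:,1]/-c[:,2]]
E
python3 - <<'E'
from h import *
for c in('top','scene'):
    save(c,c+'1.png'); m=optics.camera_model(c); print({k:(np.round(v,3).tolist()) for k,v in m.items() if k!='x' and not isinstance(v,str)}, [k for k,v in m.items() if isinstance(v,str)])
    for t in('console','flap_bar','lever_knob','tab_mark','tackle_box','rod_rack','reel','pirk','float_red','float_green','bait_tin'):
        r=optics.masks_of(t,c)
        for q in r[:1]: print(c,t,round(q['conf'],2),np.round(q['extent']).tolist())
print(ctrl.get_obs()['orientation'])
E
```

```text
{'fov_y': 54.304, 'cx': 319.795, 'cy': 197.913, 'view': [[-0.016, -1.0, 0.012, 0.226], [0.999, -0.015, 0.05, -601.125], [-0.05, 0.013, 0.999, -1476.167], [0.0, 0.0, 0.0, 1.0]]} []
top console 0.94 [307.0, 208.0, 61.0, 69.0]
top flap_bar 0.9 [306.0, 206.0, 57.0, 62.0]
top tackle_box 0.6 [177.0, 204.0, 57.0, 78.0]
top rod_rack 0.68 [460.0, 204.0, 97.0, 38.0]
top reel 0.83 [256.0, 161.0, 29.0, 22.0]
top pirk 0.76 [322.0, 151.0, 35.0, 8.0]
top bait_tin 0.73 [400.0, 246.0, 23.0, 28.0]
{'fov_y': 43.515, 'cx': 320.0, 'cy': 194.772, 'view': [[0.68, 0.733, -0.012, -422.67], [-0.624, 0.587, 0.517, 319.015], [0.386, -0.344, 0.856, -1880.49], [0.0, 0.0, 0.0, 1.0]]} []
scene console 0.35 [205.0, 231.0, 30.0, 28.0]
scene flap_bar 0.84 [319.0, 181.0, 75.0, 78.0]
scene lever_knob 0.61 [318.0, 195.0, 30.0, 19.0]
scene tackle_box 0.65 [425.0, 110.0, 84.0, 86.0]
scene rod_rack 0.97 [171.0, 309.0, 108.0, 112.0]
scene reel 0.77 [399.0, 193.0, 20.0, 32.0]
scene pirk 0.56 [350.0, 254.0, 24.0, 29.0]
scene float_red 0.69 [319.0, 185.0, 80.0, 92.0]
scene float_green 0.8 [262.0, 295.0, 15.0, 16.0]
scene bait_tin 0.63 [205.0, 231.0, 29.0, 26.0]
[-3.09250713e+00 -5.52821845e-01  1.65436082e-05]
```

Run:
```python
import cv2,numpy as np
a=cv2.imread('pics/top1.png');b=cv2.imread('pics/scene1.png')
A=cv2.resize(a[120:300,130:530],(800,360),interpolation=cv2.INTER_CUBIC)
# lower: console in top x4 and scene x4
B=cv2.resize(a[160:250,262:352],(300,300),interpolation=cv2.INTER_CUBIC)[:, :]
cv2.imwrite('pics/t2.png',A)
C=cv2.resize(a[165:255,265:355],(400,400),interpolation=cv2.INTER_CUBIC);D=cv2.resize(b[135:235,270:370],(400,400),interpolation=cv2.INTER_CUBIC)
cv2.imwrite('pics/z.png',np.hstack([C,D]))
```

```text
(no output)
```

View pics/t2.png

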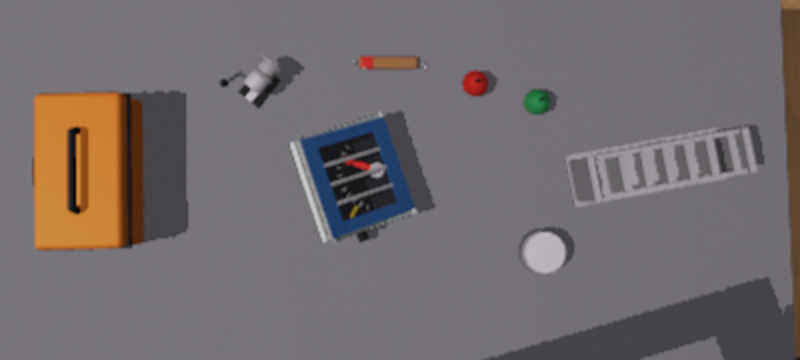

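View pics/z.png

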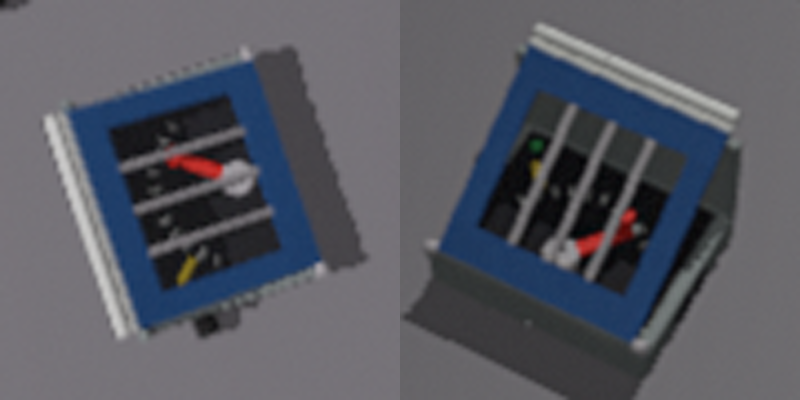

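View pics/scene1.png

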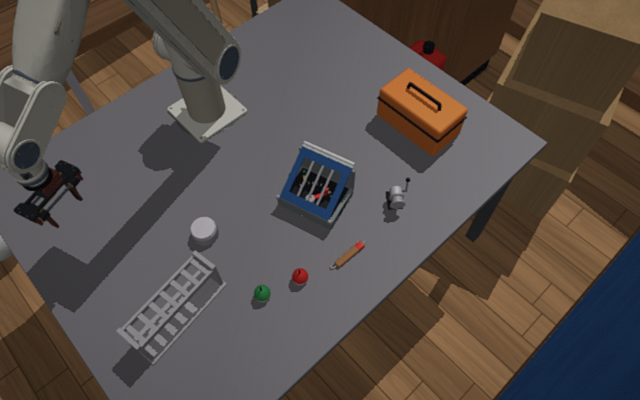

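The top view shows the console at about (307,208): bar on the left (277,192)–(292,240), hinge on the right, lever pointing up-left, and tab at about (307,226). In the scene view the bar runs (304,142)–(354,164). Next I'll fit the console pose.

```bash
cat > fit.py <<'E'
from h import *
from scipy.optimize import least_squares
mt,ms=optics.camera_model('top'),optics.camera_model('scene')
def w(p,P):
    P=np.atleast_2d(P); c,s=np.cos(p[2]),np.sin(p[2])
    return np.c_[p[0]+c*P[:,0]-s*P[:,1],p[1]+s*P[:,0]+c*P[:,1],P[:,2]]
E
python3 - <<'E'
from fit import *
P=np.array([[89,-90,157],[89,90,157],[-80,-95,60],[-80,95,60.]])
T=np.array([[276.7,191.6],[292.5,240.4],[321.3,177.4],[337.5,225.3]])
S=np.array([[354.5,163.8],[304.3,142.5],[330,221.3],[278,196.3]])
f=lambda p:np.r_[(proj(mt,w(p,P))-T).ravel(),(proj(ms,w(p,P))-S).ravel()]
r=least_squares(f,[600,20,1.57],x_scale=[10,10,.1]); print(r.x,r.x[2]-1.5708,np.round(r.fun,1))
p=r.x
for n,c in(('bar',(89,0,157)),('hinge',(-80,0,60)),('pivot',(-35,0,45))): print(n,w(p,c).round(1), proj(mt,w(p,c)).round(1))
def con(q): # world->console
    c,s=np.cos(p[2]),np.sin(p[2]); d=q[:2]-p[:2]; return np.array([c*d[0]+s*d[1],-s*d[0]+c*d[1]])
for n,u,v,z in(('knob',265+176/4.444,165+158/4.444,85),('tab',265+187/4.444,165+270/4.444,50),('tabout',265+180/4.444,165+283/4.444,50)):
    q=con(onz(mt,u,v,z)); d=q-[-35,0]; print(n,q.round(1),np.hypot(*d).round(1),np.arctan2(d[1],d[0]).round(3))
for n,u,v,z in(('reel',256,161,35),('tack',205,204,150),('pirk',322,151,8),('fr',368,161,40),('fg',399,170,40),('tin',402,246,50),('rack',414,208,100)): print(n,onz(mt,u,v,z).round())
E
```

```text
[564.54326059  32.42603782   1.88615849] 0.31535849459705245 [-1.1 -1.2 -0.1 -0.6 -0.4 -1.2  0.2 -0.7 -0.7 -0.3 -0.7 -1.2 -0.9 -0.2
 -0.9 -0.3]
bar [[536.9 117.  157. ]] [[284. 215.]]
hinge [[589.4 -43.6  60. ]] [[329.3 200.3]]
pivot [[575.4  -0.8  45. ]] [[317.8 204.4]]
knob [  6.4 -27.6] 49.8 -0.588
tab [28.5 62.4] 89.0 0.777
tabout [37.5 70.8] 101.3 0.773
reel [744. 230.  35.]
tack [579. 390. 150.]
pirk [783. -21.   8.]
fr [ 737. -193.   40.]
fg [ 701. -310.   40.]
tin [ 415. -312.   50.]
rack [ 555. -348.  100.]
```

```bash
cat >> fit.py <<'E'
p0=np.array([564.5,32.4,1.886])
def st(tgt=None,p=p0,quiet=0):
    o=ctrl.get_obs(); c,s=np.cos(p[2]),np.sin(p[2]); d=np.array(o['ee_pos'])-[p[0],p[1],0]
    cp=np.array([c*d[0]+s*d[1],-s*d[0]+c*d[1],d[2]]); Rm=R.from_rotvec(o['orientation']).as_matrix()
    print('t',round(o['t'],2),'con',cp.round(1),'F',np.round(o['ft_force'],1),'w',round(o['width'],1))
    print('toolx in con deg',np.degrees(np.arctan2(Rm[1,0],Rm[0,0])-p[2]).round(2),'z',Rm[:,2].round(3))
    if tgt is not None:
        dw=w([0,0,p[2]],np.array(tgt)-cp)[0]; print('tool delta units',(Rm.T@dw/40).round(3))
E
python3 -m jog '[[0,0,-1,0,0,-0.975,0],[0,0,-1,0,0,-0.975,0],[0,0,0,0,0,-0.975,0],[0,0,0,0,0,-0.975,0],[0,0,0,0,0,-0.975,0],[0,0,0,0,0,-0.975,0],[0,0,0,0,0,-0.975,0],[0,0,0,0,0,-0.975,0],[0,0,0,0,0,-0.975,0],[0,0,0,0,0,-0.975,0],[0,0,0,0,0,-0.975,0],[0,0,0,0,0,-0.975,0],[0,0,0,0,0,-0.975,0],[0,0,0,0,0,-0.975,0],[0,0,0,0,0,-0.975,0],[0,0,0,0,0,0,0]]'
python3 -c "
from fit import *
st([125,0,302])"
```

```text
t: 2.8
ee_pos: [216.6, -586.2, 302.6]
orientation: [-1.845, -2.543, -0.0]
ft_force: [1.0, -0.1, -0.9]
width: 0.9
grasp_force: 0.0
t 2.8 con [-480.3  522.6  302.6] F [ 1.  -0.1 -0.9] w 0.9
toolx in con deg 0.01 z [ 0.  0. -1.]
tool delta units [15.13  13.067  0.017]
```

```bash
python3 -m jog '[[0.757,0.653,0,0,0,0,0],[0.757,0.653,0,0,0,0,0],[0.757,0.653,0,0,0,0,0],[0.757,0.653,0,0,0,0,0],[0.757,0.653,0,0,0,0,0],[0.757,0.653,0,0,0,0,0],[0.757,0.653,0,0,0,0,0],[0.757,0.653,0,0,0,0,0],[0.757,0.653,0,0,0,0,0],[0.757,0.653,0,0,0,0,0],[0.757,0.653,0,0,0,0,0],[0.757,0.653,0,0,0,0,0],[0.757,0.653,0,0,0,0,0],[0.757,0.653,0,0,0,0,0],[0.757,0.653,0,0,0,0,0],[0.757,0.653,0,0,0,0,0],[0.757,0.653,0,0,0,0,0],[0.757,0.653,0,0,0,0,0],[0.757,0.653,0,0,0,0,0],[0.757,0.653,0,0,0,0,0]]'
python3 -m jog '[[0,0,0.8,0,0,0,0],[0,0,0.8,0,0,0,0],[0,0,0.8,0,0,0,0],[0,0,0.8,0,0,0,0],[0,0,0,0,0,0,0]]'
python3 -c "
from fit import *
st([118,0,138])
save('wrist','w1.png')"
```

```text
t: 4.8
ee_pos: [526.4, 153.0, 302.8]
orientation: [1.85, 2.539, 0.0]
ft_force: [0.6, -0.4, 0.7]
width: 0.9
grasp_force: 0.0
t: 5.3
ee_pos: [523.2, 150.6, 171.0]
orientation: [-1.846, -2.536, 0.009]
ft_force: [-0.6, -0.5, 0.3]
width: 0.5
grasp_force: 0.0
t 5.3 con [125.2   2.7 171. ] F [-0.6 -0.5  0.3] w 0.5
toolx in con deg -0.17 z [-0.007 -0.002 -1.   ]
tool delta units [-0.179  0.074  0.824]
```

View pics/w1.png

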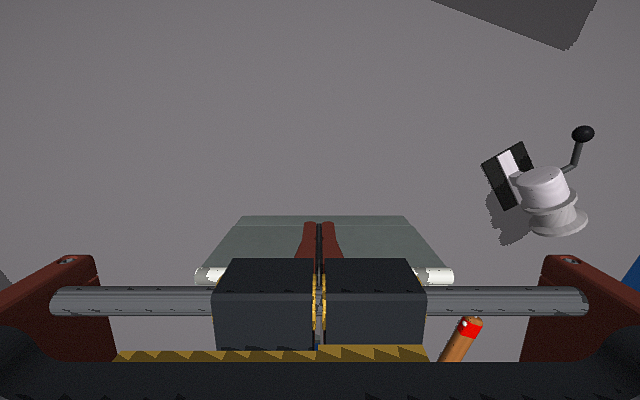

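```bash
python3 -m jog '[[0,0.07,0.4,0,0,0,0],[0,0,0.42,0,0,0,0],[-0.2,0,0,0,0,0,0],[-0.3,0,0,0,0,0,0],[0,0,0,0,0,0,0]]'; python3 -c "
from fit import *
st([105,0,142])"
python3 -m jog '[[-0.28,0,-0.43,0,0,0,0],[-0.32,0,-0.4,0,0,0,0],[-0.36,0,-0.36,0,0,0,0],[-0.4,0,-0.32,0,0,0,0],[-0.43,0,-0.28,0,0,0,0],[0,0,0,0,0,0,0]]'
python3 -c "
from fit import *
st([33,0,213])
save('top','t3.png');save('wrist','w3.png')
a=cv2.imread('pics/t3.png');cv2.imwrite('pics/t3z.png',np.hstack([cv2.resize(a[140:260,250:370],(400,400)),cv2.resize(cv2.imread('pics/w3.png'),(400,400))]))"
```

```text
t: 5.85
ee_pos: [535.3, 134.5, 144.5]
orientation: [-1.849, -2.537, -0.007]
ft_force: [-5.8, 13.5, 7.7]
width: 0.3
grasp_force: 7.4
t 5.85 con [106.1  -3.9 144.5] F [-5.8 13.5  7.7] w 0.3
toolx in con deg -0.23 z [ 0.001  0.005 -1.   ]
tool delta units [-0.028 -0.098  0.063]
t: 6.45
ee_pos: [559.6, 63.2, 217.3]
orientation: [1.846, 2.535, 0.007]
ft_force: [0.4, 0.3, 0.2]
width: 0.6
grasp_force: 0.2
t 6.45 con [ 30.8  -4.9 217.3] F [0.4 0.3 0.2] w 0.6
toolx in con deg -0.19 z [ 0.007  0.    -1.   ]
tool delta units [ 0.054 -0.123  0.106]
```

View pics/t3z.png

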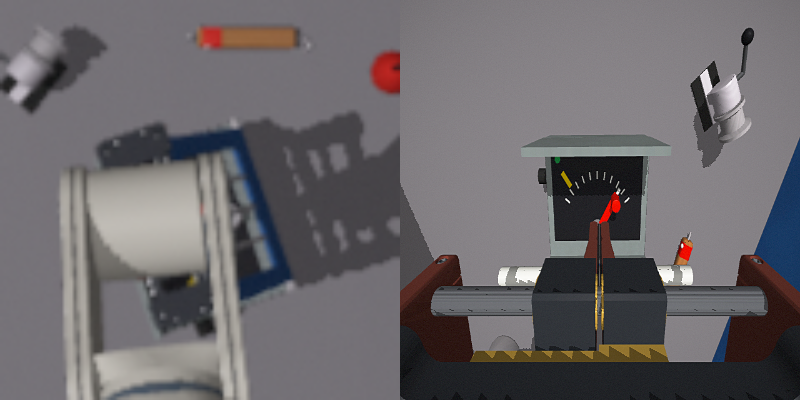

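The flap is partway up, with its bar at the fingers. The wrist view shows the dial, the tab on the left and the lever on the right. I'll continue the arc.

```bash
python3 -m jog '[[-0.455,0,-0.23,0,0,0,0],[-0.475,0,-0.185,0,0,0,0],[-0.495,0,-0.13,0,0,0,0],[-0.5,0,-0.08,0,0,0,0],[-0.51,0,-0.03,0,0,0,0],[-0.51,0,0.03,0,0,0,0],[-0.5,0,0.08,0,0,0,0],[-0.495,0,0.13,0,0,0,0],[-0.475,0,0.185,0,0,0,0],[0,0,0,0,0,0,0]]'
python3 -c "
from fit import *
st([-65,0,240])
save('wrist','w4.png')"
```

```text
t: 7.55
ee_pos: [611.3, -104.7, 220.9]
orientation: [-1.847, -2.539, 0.002]
ft_force: [0.3, 0.5, -0.0]
width: 0.2
grasp_force: 0.0
t 7.55 con [-144.9   -2.   220.9] F [ 0.3  0.5 -0. ] w 0.2
toolx in con deg -0.14 z [-0.002 -0.    -1.   ]
tool delta units [ 1.997 -0.056 -0.476]
```

View pics/w4.png

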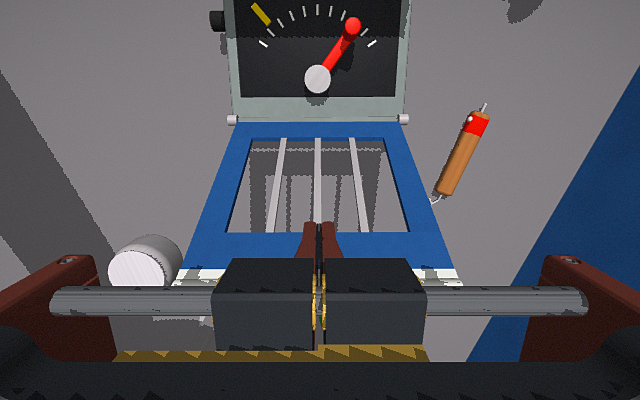

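```bash
python3 -m jog '[[0.7,0,-0.2,0,0,0,0],[0.7,0,-0.1,0,0,0,0],[0.7,0,0,0,0,0,0],[0.7,0,0,0,0,0,0],[0.3,0,0,0,0,0,0],[0,0,0,0,0,0,0],[0,0,0,0,0,0,0],[0,0,0,0,0,0,0],[0,0,0,0,0,0,0],[0,0,0,0,0,0,0],[0,0,0,0,0,0,0],[0,0,0,0,0,0,0],[0,0,0,0,0,0,0],[0,0,0,0,0,0,0],[0,0,0,0,0,0,0],[0,0,0,0,0,0,0],[0,0,0,0,0,0,0],[0,0,0,0,0,0,0],[0,0,0,0,0,0,0],[0,0,0,0,0,0,0]]'
python3 - <<'E'
from fit import *
st()
save('wrist','w5.png'); m=optics.camera_model('wrist'); print({k:np.round(v,3).tolist() for k,v in m.items()})
save('scene','s5.png')
a=cv2.imread('pics/w5.png')[:,120:520];b=cv2.resize(cv2.imread('pics/s5.png')[110:260,240:390],(400,400))
cv2.imwrite('pics/c5.png',np.hstack([a,b]))
E
```

```text
t: 9.6
ee_pos: [573.3, 15.0, 234.7]
orientation: [1.846, 2.542, 0.0]
ft_force: [0.3, -0.2, 0.3]
width: 0.5
grasp_force: 0.0
t 9.6 con [-19.3  -2.9 234.7] F [ 0.3 -0.2  0.3] w 0.5
toolx in con deg -0.04 z [ 0.  0. -1.]
{'fov_y': 71.086, 'cx': 318.583, 'cy': 193.545, 'hand_eye': [[-0.0, 0.961, 0.277, 76.293], [1.0, -0.0, 0.001, 0.119], [0.001, 0.277, -0.961, -162.428], [0.0, 0.0, 0.0, 1.0]]}
```

View pics/c5.png

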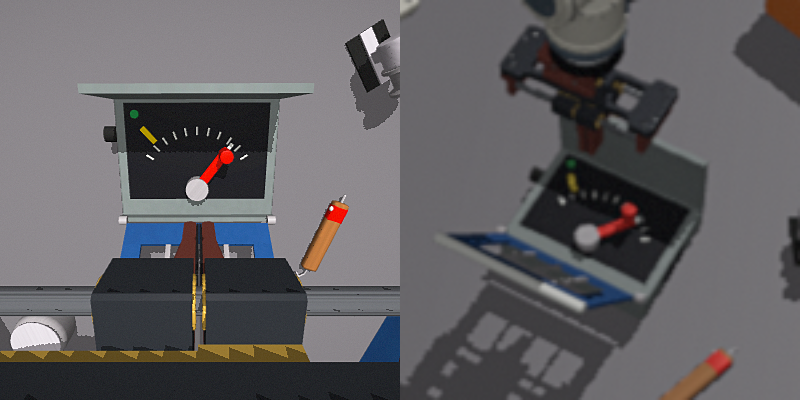

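The flap lies open on the −x side. Tab is at wrist pixel (268,135), knob at (347,157) and hub at (317,189). Now I'll measure the angles.

```bash
cat >> fit.py <<'E'
def wm():
    o=ctrl.get_obs(); m=dict(optics.camera_model('wrist')); T=np.eye(4); T[:3,:3]=R.from_rotvec(o['orientation']).as_matrix(); T[:3,3]=o['ee_pos']
    m['view']=np.linalg.inv(T@np.array(m['hand_eye'])); return m
def con(q,p=p0):
    c,s=np.cos(p[2]),np.sin(p[2]); d=q[:2]-p[:2]; return np.array([c*d[0]+s*d[1],-s*d[0]+c*d[1]])
def angles(f,m,box=(60,230,230,420)):
    a=cv2.imread(f).astype(int); b,g,r=a[...,0],a[...,1],a[...,2]
    M=np.zeros(b.shape,bool); M[box[0]:box[1],box[2]:box[3]]=1
    yel=M&(r>110)&(g>90)&(b<70); 
    red=M&(r>120)&(g<60)&(b<60)
    res={}
    v,u=np.nonzero(yel); P=np.array([con(onz(m,x,y,50)) for x,y in zip(u,v)]); c=P.mean(0); d=c-[-35,0]
    ax=np.linalg.svd(P-c)[2][0]; res['tab']=(len(u),c.round(1),np.hypot(*d).round(1),np.arctan2(d[1],d[0]).round(3),'axis',np.arctan(ax[1]/ax[0]).round(3))
    v,u=np.nonzero(red); P=np.array([con(onz(m,x,y,62)) for x,y in zip(u,v)]); c=P.mean(0)
    ax=np.linalg.svd(P-c)[2][0]; res['redaxis']=(len(u),np.arctan(ax[1]/ax[0]).round(3))
    return res
E
python3 - <<'E'
from fit import *
m=wm()
print(angles('pics/w5.png',m))
for n,c in(('pivot',(-35,0,62)),('wallTopL',(80,100,144)),('wallTopR',(80,-100,144)),('hinge+',(-80,100,60)),('hinge-',(-80,-100,60))): print(n,proj(m,w(p0,c)).round(1))
for n,u,v,z in(('knob',347,157,88),('hub',317,189,62),('tab',268,135,50)):
    q=con(onz(m,u,v,z));d=q-[-35,0];print(n,q.round(1),np.hypot(*d).round(1),np.arctan2(d[1],d[0]).round(3))
E
```

```text
{'tab': (108, array([32. , 59.2]), np.float64(89.3), np.float64(0.724), 'axis', np.float64(0.743)), 'redaxis': (433, np.float64(-0.749))}
pivot [[316.5 190.1]]
wallTopL [[197.2  84.8]]
wallTopR [[433.5  84.5]]
hinge+ [[239.3 223.3]]
hinge- [[394.  223.2]]
knob [ 10.1 -34.1] 56.5 -0.648
hub [-33.6  -0.6] 1.5 -0.436
tab [31.2 58.9] 88.7 0.727
```

```bash
python3 -m jog '[[0.35,0.79,0,0,0,0,0],[0.35,0.79,0,0,0,0,0],[0,0,0.8,0,0,0,0],[0,0,0.8,0,0,0,0],[0,0,0.8,0,0,0,0],[0,0,0.8,0,0,0,0],[0,0,0.4,0,0,0,0],[0,0,0.2,0,0,0,0],[0,0,0,0,0,0,0],[0,0,0,0,0,0,0]]'
python3 - <<'E'
from fit import *
st([9,-66,70])
m=wm();save('wrist','w6.png');print(angles('pics/w6.png',m,(0,300,150,500)))
E
```

```text
t: 10.7
ee_pos: [625.7, 61.2, 83.9]
orientation: [1.845, 2.541, 0.002]
ft_force: [-0.1, 0.7, 1.0]
width: 0.4
grasp_force: 0.0
t 10.7 con [  8.4 -67.1  83.9] F [-0.1  0.7  1. ] w 0.4
toolx in con deg -0.04 z [ 0.002  0.    -1.   ]
tool delta units [ 0.014 -0.028  0.348]
{'tab': (302, array([-14.6, -43.1]), np.float64(47.7), np.float64(-1.129), 'axis', np.float64(1.251)), 'redaxis': (1164, np.float64(1.381))}
```

View pics/w6.png

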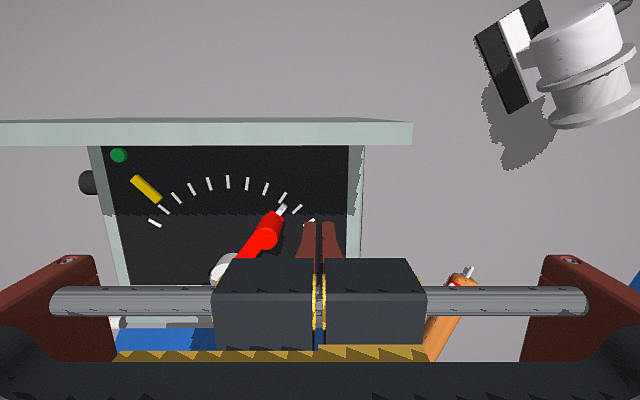

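The fingertips at (320,225) are clear of the knob at (265,238), on its right. Next I lower and push.

```bash
python3 -m jog '[[0,0,0.34,0,0,0,0],[0,0,0,0,0,0,0],[0.02,-0.25,0,0,0,0,0],[0.12,-0.25,0,0,0,0,0],[0.1,-0.25,0,0,0,0,0],[0.05,-0.25,0,0,0,0,0],[0,-0.25,0,0,0,0,0],[-0.045,-0.25,0,0,0,0,0],[-0.095,-0.25,0,0,0,0,0],[0,0,0,0,0,0,0],[0,0,0,0,0,0,0]]'
python3 - <<'E'
from fit import *
st([14,3,70])
m=wm();im=save('wrist','w7.png')
for t in('lever_knob','tab_mark'):
    r=optics.masks_of(t,'wrist'); print(t,[(round(q['conf'],2),np.round(q['extent']).tolist()) for q in r[:2]])
E
```

```text
t: 11.85
ee_pos: [555.9, 44.6, 69.0]
orientation: [-1.847, -2.541, 0.001]
ft_force: [0.2, 0.4, 1.1]
width: 0.4
grasp_force: 0.0
t 11.85 con [14.3  4.4 69. ] F [0.2 0.4 1.1] w 0.4
toolx in con deg -0.08 z [-0.001 -0.    -1.   ]
tool delta units [-0.006  0.035 -0.024]
lever_knob [(0.67, [287.0, 232.0, 34.0, 47.0])]
tab_mark [(0.64, [240.0, 202.0, 33.0, 31.0])]
```

View pics/w7.png

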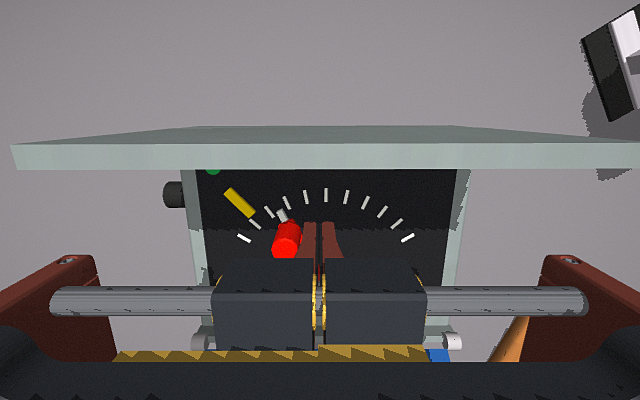

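The knob at (286,247) sits against the left side of the fingers; the pointer at (283,215) is still short of the tab at (240,202).

Run:
```python
from fit import *
m=wm()
for n,u,v,z in(('knob',286,246,88),('nose',282,213,60),('tab',240,203,50)):
    q=con(onz(m,u,v,z));d=q-[-35,0];print(n,q.round(1),np.hypot(*d).round(1),np.arctan2(d[1],d[0]).round(3))
for a in (.45,.5,.55): print(a,proj(m,w(p0,(-35+55*np.cos(a),55*np.sin(a),88))).round(),proj(m,w(p0,(-35+70*np.cos(a),70*np.sin(a),60))).round())
```

```text
knob [18.7 22.1] 58.1 0.39
nose [28.3 27.6] 69.0 0.411
tab [31.9 57.3] 88.1 0.709
0.45 [[283. 253.]] [[278. 213.]]
0.5 [[279. 255.]] [[273. 216.]]
0.55 [[275. 257.]] [[268. 218.]]
```

```bash
python3 -m jog '[[-0.07,-0.13,0,0,0,0,0],[-0.07,-0.13,0,0,0,0,0],[-0.06,-0.1,0,0,0,0,0],[0,0,0,0,0,0,0],[0,0,0,0,0,0,0]]'
python3 -c "
from fit import *
st()"
python3 -m jog '[[0,0.4,0,0,0,0,0],[0,0.4,0,0,0,0,0],[0,0,-1,0,0,0,0],[-0.2,0,-1,0,0,0,0],[-0.3,0,-1,0,0,0,0],[0,0,-1,0,0,0,0],[0,0,0,0,0,0,0],[0,0,0,0,0,0,0],[0,0,0,0,0,0,0],[0,0,0,0,0,0,0]]'
python3 - <<'E'
from fit import *
st()
m=wm();save('wrist','w8.png');print(angles('pics/w8.png',m))
for a in(.65,.7,.75,.8): print(a,proj(m,w(p0,(-35+55*np.cos(a),55*np.sin(a),88))).round())
cv2.imwrite('pics/w8z.png',cv2.resize(cv2.imread('pics/w8.png')[80:240,200:400],(800,600)))
E
```

```text
t: 12.5
ee_pos: [544.7, 32.9, 69.0]
orientation: [-1.846, -2.541, 0.001]
ft_force: [0.4, -1.0, -0.5]
width: 0.3
grasp_force: 0.0
t 12.5 con [ 6.6 18.7 69. ] F [ 0.4 -1.  -0.5] w 0.3
toolx in con deg -0.06 z [-0.001 -0.    -1.   ]
t: 13.5
ee_pos: [580.6, 24.1, 227.3]
orientation: [-1.844, -2.54, 0.003]
ft_force: [-0.0, 0.2, -0.5]
width: 0.3
grasp_force: 0.0
t 13.5 con [-12.8 -12.7 227.3] F [-0.   0.2 -0.5] w 0.3
toolx in con deg -0.03 z [-0.003 -0.    -1.   ]
{'tab': (112, array([31.5, 58.9]), np.float64(88.9), np.float64(0.725), 'axis', np.float64(0.731)), 'redaxis': (474, np.float64(0.863))}
0.65 [[277. 165.]]
0.7 [[275. 167.]]
0.75 [[273. 168.]]
0.8 [[272. 170.]]
```

View pics/w8z.png

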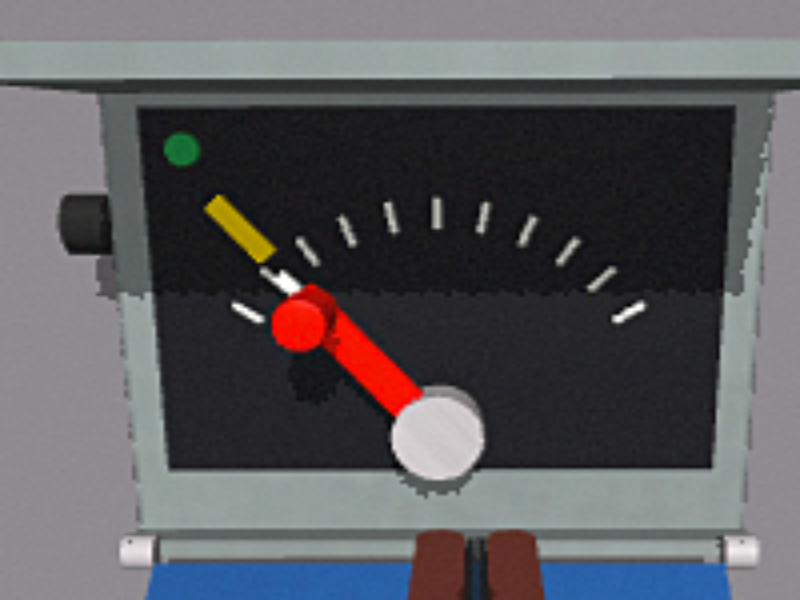

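```bash
python3 - <<'E'
from fit import *
m=wm()
for n,u,v,z in(('knob',274.8,166.7,88),('nose',272.5,155.5,56),('tabin',265.5,148,50),('tabout',253.7,133.3,50),('hub',309.3,196.8,62)):
    q=con(onz(m,u,v,z));d=q-[-34,-0.5];print(n,q.round(1),np.hypot(*d).round(1),np.arctan2(d[1],d[0]).round(3))
E
python3 -m jog '[[0,-0.15,-0.6,0,0,0,0],[0,-0.15,-0.6,0,0,0,0],[-0.776,0,0,0,0,0,0],[-0.776,0,0,0,0,0,0],[-0.776,0,0,0,0,0,0],[-0.776,0,0,0,0,0,0],[-0.776,0,0,0,0,0,0],[-0.776,0,0,0,0,0,0],[-0.776,0,0,0,0,0,0],[0,0,0,0,0,0,0],[0,0,0,0,0,0,0]]'
python3 -c "
from fit import *
st([-230,0,208])
save('wrist','w9.png')"
```

```text
knob [ 7.1 35.6] 54.7 0.722
nose [14.7 43. ] 65.3 0.729
tabin [22.9 52. ] 77.4 0.746
tabout [40.3 65.2] 99.1 0.724
hub [-35.1  -0.7] 1.1 -2.929
t: 14.65
ee_pos: [636.9, -186.4, 275.6]
orientation: [-1.846, -2.539, 0.001]
ft_force: [0.1, -0.3, 0.8]
width: 0.5
grasp_force: 0.0
t 14.65 con [-230.5   -1.   275.6] F [ 0.1 -0.3  0.8] w 0.5
toolx in con deg -0.11 z [-0.002  0.001 -1.   ]
tool delta units [ 0.01  -0.023  1.69 ]
```

View pics/w9.png

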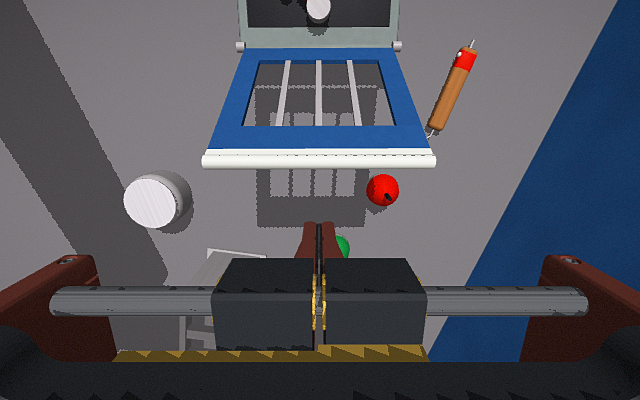

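The flap rests open with its bar at row 160, and the fingers are clear on the −x side. Now I'll swing it shut.

```bash
python3 -m jog '[[0,0,0.8,0,0,0,0],[0,0,0.85,0,0,0,0],[0,0,0,0,0,0,0],[0.3,0,0,0,0,0,0],[0.25,0,0,0,0,0,0],[0.36,0,-0.23,0,0,0,0],[0.455,0,-0.23,0,0,0,0],[0.475,0,-0.185,0,0,0,0],[0.495,0,-0.13,0,0,0,0],[0.5,0,-0.08,0,0,0,0],[0.51,0,-0.03,0,0,0,0],[0.51,0,-0.03,0,0,0,0],[0.5,0,0,0,0,0,0],[0.495,0,0.05,0,0,0,0],[0.475,0,0.1,0,0,0,0],[0.455,0,0.1,0,0,0,0],[0,0,0,0,0,0,0]]'
python3 -c "
from fit import *
st([2,0,215])
save('scene','s10.png')"
python3 -m jog '[[0,0,-0.8,0,0,0,0],[-0.5,0,-0.8,0,0,0,0],[-0.8,0,-0.5,0,0,0,0],[-0.8,0,0,0,0,0,0],[-0.8,0,0,0,0,0,0],[-0.8,0,0,0,0,0,0],[0,0,0,0,0,0,0],[0,0,0,0,0,0,0],[0,0,0,0,0,0,0],[0,0,0,0,0,0,0],[0,0,0,0,0,0,0],[0,0,0,0,0,0,0],[0,0,0,0,0,0,0],[0,0,0,0,0,0,0],[0,0,0,0,0,0,0],[0,0,0,0,0,0,0],[0,0,0,0,0,0,0],[0,0,0,0,0,0,0],[0,0,0,0,0,0,0],[0,0,0,0,0,0,0]]'
python3 -m jog '[[0,0,0,0,0,0,0],[0,0,0,0,0,0,0],[0,0,0,0,0,0,0],[0,0,0,0,0,0,0],[0,0,0,0,0,0,0],[0,0,0,0,0,0,0],[0,0,0,0,0,0,0],[0,0,0,0,0,0,0],[0,0,0,0,0,0,0],[0,0,0,0,0,0,0],[0,0,0,0,0,0,0],[0,0,0,0,0,0,0],[0,0,0,0,0,0,0],[0,0,0,0,0,0,0],[0,0,0,0,0,0,0],[0,0,0,0,0,0,0],[0,0,0,0,0,0,0],[0,0,0,0,0,0,0],[0,0,0,0,0,0,0],[0,0,0,0,0,0,0]]'
python3 - <<'E'
from fit import *
st()
save('scene','s11.png');save('wrist','w11.png');save('top','t11.png')
Z=lambda f,a,b,c,d:cv2.resize(cv2.imread('pics/'+f)[a:b,c:d],(400,300))
cv2.imwrite('pics/c11.png',np.vstack([np.hstack([Z('s10.png',110,230,240,400),Z('s11.png',110,230,240,400)]),np.hstack([Z('t11.png',150,270,230,390),Z('w11.png',0,400,0,640)])]))
for t in(0,.05,.1,.2):
    th=np.radians(29.9)+t; P=[[-80+195*np.cos(th),y,60+195*np.sin(th)] for y in(-90,90)]
    print(t,proj(ms,w(p0,P)).round(1).tolist())
E
```

```text
t: 16.4
ee_pos: [563.9, 36.1, 236.9]
orientation: [-1.841, -2.542, 0.002]
ft_force: [-0.1, -0.2, 0.3]
width: 0.3
grasp_force: 0.0
t 16.4 con [  3.7  -0.6 236.9] F [-0.1 -0.2  0.3] w 0.3
toolx in con deg 0.11 z [-0.003  0.001 -1.   ]
tool delta units [-0.044 -0.014  0.548]
t: 18.45
ee_pos: [611.7, -107.2, 321.7]
orientation: [-1.846, -2.542, -0.0]
ft_force: [0.0, -0.1, -0.3]
width: 0.5
grasp_force: 0.0
t: 20.45
ee_pos: [611.7, -107.2, 321.7]
orientation: [-1.846, -2.542, 0.0]
ft_force: [-1.3, 0.0, 0.3]
width: 0.5
grasp_force: 0.0
t 20.45 con [-147.4   -1.6  321.7] F [-1.3  0.   0.3] w 0.5
toolx in con deg -0.04 z [-0. -0. -1.]
0 [[353.8, 163.5], [303.6, 141.2]]
0.05 [[353.1, 163.1], [302.7, 140.8]]
0.1 [[352.4, 162.9], [301.7, 140.4]]
0.2 [[350.8, 162.9], [299.6, 140.2]]
```

View pics/c11.png

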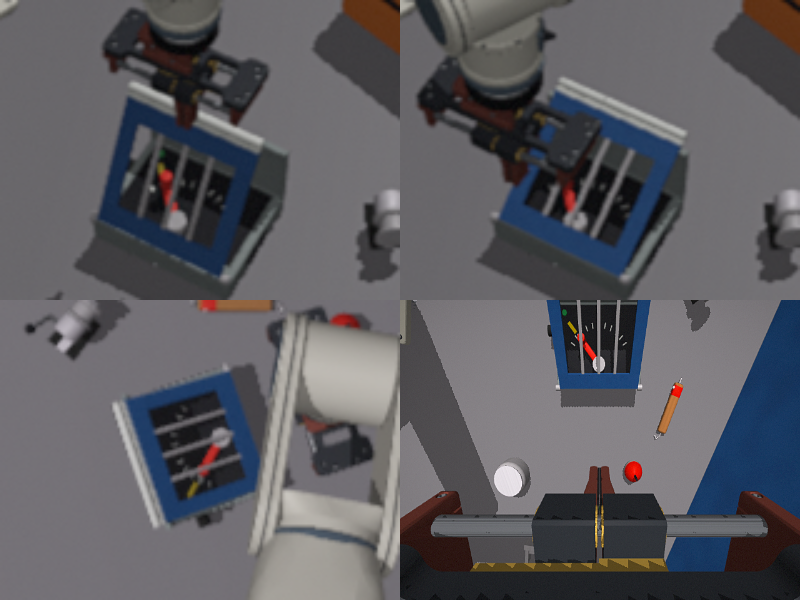

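The flap looks shut, the lever is in line with the tab, and the gear looks untouched. I'll wait longer, then compare pixel by pixel with the first top view.

```bash
python3 -m jog '[[0,0,0,0,0,0,0],[0,0,0,0,0,0,0],[0,0,0,0,0,0,0],[0,0,0,0,0,0,0],[0,0,0,0,0,0,0],[0,0,0,0,0,0,0],[0,0,0,0,0,0,0],[0,0,0,0,0,0,0],[0,0,0,0,0,0,0],[0,0,0,0,0,0,0],[0,0,0,0,0,0,0],[0,0,0,0,0,0,0],[0,0,0,0,0,0,0],[0,0,0,0,0,0,0],[0,0,0,0,0,0,0],[0,0,0,0,0,0,0],[0,0,0,0,0,0,0],[0,0,0,0,0,0,0],[0,0,0,0,0,0,0],[0,0,0,0,0,0,0]]' >/dev/null
python3 - <<'E'
from h import *
save('top','t12.png');save('scene','s12.png')
G=lambda f:cv2.imread('pics/'+f).astype(int)
for a,b,(r0,r1,c0,c1) in(('top1.png','t12.png',(185,250,270,297)),('t11.png','t12.png',(185,250,270,297)),('scene1.png','s12.png',(140,175,322,365)),('s11.png','s12.png',(140,175,322,365))):
    d=np.abs(G(a)-G(b)).max(2)[r0:r1,c0:c1]; print(a,b,d.mean().round(2),(d>40).sum(),d.max())
E
```

```text
top1.png t12.png 2.8 0 6
t11.png t12.png 1.18 0 7
scene1.png s12.png 4.58 0 7
s11.png s12.png 1.08 0 7
```

The bar area matches the first pictures, so the flap is fully shut and at rest.

```bash
python3 -c "
from workcell import ctrl
print(ctrl.close_job())"
```

```text
the job is handed in; nothing more can be done
None
```

The job is handed in with no verdict returned: the flap was opened and is fully shut again, the lever measures within about 0.02 rad of the yellow tab (limit 0.09), and the tab and fishing gear look undisturbed in the pictures.

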